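Refit a storage tin into a tight row

TASK

The loose tall tin standing on the bench belongs in the wooden rack, between the two other tall tins, but there is no room for it yet. Gently slide those two tall tins apart along the rack until the row is tight against both sprung end plates (feel for it, do not force the plates back), then slide the loose tin down into the gap, set down (not dropped) flat on the rack floor between them, in line with the row, and let go. All tins stay upright in the rack; leave the mug, the jar and the bowl where they are.

Things in the scene. Friction and masses are not known exactly. Their poses are not given: they have to be found in the camera images.
- rack: Fixed wooden rack: board 86 mm (own x) by 257 mm (own y, along the row). Rails at front and back stand 18 mm above its floor, leaving a channel 66 mm deep. Tins stand side by side along y. Origin: centre of the board's underside; x away from the robot, y left, z up. 207 mm between the end plates at rest, centred on the origin: the five tins fit with 3 mm to spare.
- rack_floor (a point): Centre of the rack floor, the upper face of its board, 8 mm above the bench; the tins stand on it. Axes as the rack.
- plate_left: Steel end plate 58 x 4 x 70 mm at the left (+y) end of the rack, moving outward up to 12 mm against a spring of 3 N per mm. It should not be pressed with more than about 25 N. Origin: middle of the lower edge of its inner face, 9 mm above the bench; axes as the rack.
- plate_right: The same at the right (-y) end of the rack.
- row_tall_left: The tall tin on the left (+y) in the row, 60 mm deep (own x), 44 mm wide (own y), 100 mm high, about 250 g, cream-painted box body, flat steel lid of the same outline, edges rounded 3 mm. Origin: centre of its underside; z up. Its axes are within a few degrees of the rack's. Slides on the rack floor under 3 to 5 N, up to 7 N with a short tin ahead of it; more means the row is tight.
- row_tall_right: The tall tin on the right (-y) in the row, the same: 60 mm deep (own x), 44 mm wide (own y), 100 mm high, about 250 g, cream-painted box body, flat steel lid of the same outline, edges rounded 3 mm. Origin: centre of its underside; z up. Axes and sliding as the left one. Pushed or held near the top these tins tip instead of sliding: hold them at mid-height or lower.
- loose_tin: The loose tall tin, standing upright on the bench to the left or right of the rack, the same make as the tall ones in the row: 60 mm deep (own x), 44 mm wide (own y), 100 mm high, about 250 g, cream-painted box body, flat steel lid of the same outline, edges rounded 3 mm. Origin: centre of its underside; z up.
- short_wide: The wider of the two short tins, 60 mm deep, 75 mm high, at one end of the row (left or right varies), between a tall tin and an end plate. The short tins' widths are not given, so how far each tall tin can slide outward differs from side to side and must be felt. Origin: centre of its underside.
- short_thin: The thinner short tin, 60 mm deep, 75 mm high, at the other end of the row. Origin: centre of its underside.
- mug: White mug, 76 mm across, 85 mm high, beside the rack, at the other end of it from the loose tin; bystander. Origin: centre of its underside.
- jar: Lidded amber glass jar, 56 mm across, 80 mm high, to the right of the rack, beyond the loose tin or mug; bystander. Origin: centre of its underside.
- bowl: White bowl, 110 mm across, 50 mm high, to the left of the rack, beyond the loose tin or mug; bystander. Origin: centre of its underside.
Things that resemble listed ones, but are neither listed nor needed, are in the scene too. What is shaped like the row_tall_left but blue is not meant.

How it is judged:
On the way:
1. The two tall tins in the row stand parted by a little more (1 mm) than the width of the loose tin (horizontal distance between row_tall_left and row_tall_right above 0.089 m), for 0.2 s.
At the end, for the whole second after the job is handed in: The loose tin stands on the rack floor (underside within 3.5 mm of it) between the two tall tins, its centre within 52 mm of each of theirs, in line with the rack within 0.12 rad; all five tins are upright within 0.06 rad, stand on the rack floor, and the loose tin is at rest (z of loose_tin in the frame of rack between 0.005 and 0.0115 m and horizontal distance between loose_tin and row_tall_left below 0.052 m and horizontal distance between loose_tin and row_tall_right below 0.052 m and y of loose_tin in the frame of row_tall_left below -0.038 m and y of loose_tin in the frame of row_tall_right above 0.038 m and angle between each of loose_tin, row_tall_left, row_tall_right, short_wide, short_thin's own z axis and vertical below 0.06 rad and z of each of row_tall_left, row_tall_right, short_wide, short_thin in the frame of rack below 0.0115 m and angle between the x axis of loose_tin and the x axis of rack, either way round below 0.12 rad and linear speed of loose_tin below 0.02 m/s); the robot touches nothing.
It fails at once if An end plate is pressed with more than 25 N (contact force between any of plate_left, plate_right and anything else above 25 N).
It fails at once if The loose tin is dropped or rammed on the rack: more than 40 N between them (contact force between loose_tin and rack above 40 N).
It fails at once if A tall tin of the row is tipped (over 0.35 rad) or lifted out of the rack (over 40 mm) (angle between any of row_tall_left, row_tall_right's own z axis and vertical above 0.35 rad or z of any of row_tall_left, row_tall_right in the frame of rack above 0.048 m).
It fails at once if The mug, jar or bowl is moved by more than 40 mm (distance of any of mug, jar, bowl from where it was at the start of the episode above 0.04 m).
It also fails if it takes over 70 s, if anything falls off the work surface, if the arm or the gripper's body presses on something with over 40 N, if the wrist force passes 120 N, or if a joint passes its speed limit or range.

ROBOT

A 6-joint arm with a two-finger parallel gripper is mounted at the origin on the work surface. World frame = base frame: x ahead of the robot, y to its left, z up, the work surface at z = 0. Lengths are in m, angles in rad, forces in N, time in s.
With the tool pointing down it reaches from about 0.35 to 0.85 m from the base axis. Payload 8.1 kg.
Tool frame: the origin (TCP) lies on the mounting face of the last link; the fingertips stand 186 mm ahead of it and the grasp point (between the pads) lies 167 mm ahead of it; z points along the fingers, y is the line along which they close (so a half turn about z gives the same grasp; the last joint's range is limited). The gripper opens to 93 mm and grips with 3 to 60 N. Pads are 15 mm wide; open, the fingers measure 128 mm over their backs; the gripper's body (75 mm by 188 mm) begins 65 mm behind the grasp point.
Start: joints at [-1.432, 0.13, 1.488, -0, 1.523, -0.085], TCP at [0.133, -0.585, 0.405] pointing down, gripper open.
Joint ranges: [-2.96, 2.96], [-0.89, 2.26], [0.02, 2.5], [-1.34, 4.48], [0, 2.73], [-2.66, 2.66]. Speed limits (rad/s): [2.39, 2.39, 2.79, 3.14, 3.14, 3.14].

INTERFACE

Orientations are given as a rotation vector (axis times angle).
In Python, from plant import * gives the robot as it stands. The module is installed in compiled form; this text tells all that it offers.
- The arm moves only by the tool arm_command, never from a script. Its argument "increments" is a list of rows, each a list of 6 numbers: the shift along the tool's x, y, z in units of 0.2 m (1.0 is 0.2 m), then the turn, a rotation vector about the tool's x, y, z in units of pi rad (1.0 is pi rad). A call has exactly 5 rows; each row is the pose to reach, as a shift and turn from the pose commanded when the call began, along the tool's axes at that moment, turning the shorter way round; what a row does not reach only later rows make up. A row lasts 1/8 s, in which the tool goes at most 62.5 mm and 10.7 degrees, less where a joint would pass 70% of its speed; a pose out of reach is approached as far as the arm can. A call with a number of a shift or a turn outside -1 to 1 is refused whole. A call with a gripper value outside its range is refused whole. "fingers" is the closure, from -1 (fully open) to 1 (shut), set as the call begins (left out, the last holds). The fingers move at their own pace and stop on an object; "force" is the grip in N (left out, the last holds). Time passes only in rows, so rows that repeat a pose let the fingers close, or fill a call up. It gives the time, the measured TCP pose, the force, the opening and the grip force at its end, in the units of the state.
- read_state(): the state, without advancing time (a new reading comes with each control period).
- read_camera(name): name is "scene" or "side" or "wrist"; returns a dict with "image" (400x640x3 uint8, red, green, blue), "fx", "fy", "cx", "cy" (pixels), "k1" (the pictures are not rectified: a ray, as slopes to the right and down, at radius r is drawn at 1 + k1 r^2 times it, then the intrinsics apply), "T" (4x4, takes a point from camera to world coordinates). Camera axes: x right, y down, z forward; pixel columns grow to the right and rows downward; lengths in m; the calibration is good to about 2 mm. A picture is of the moment at which its call begins. There is no depth.
- close_job(): hands the job in; it is judged then, once.
The state is a dict: "t": time; "q": joint angles; "dq": joint speeds; "joint_torque": joint torques, N m; "tool_pos": TCP position; "orientation": TCP orientation; "force": force on the tool from outside, world axes, zero at the start; "wrist_torque": the same for the moment, N m; "opening": finger opening in m; "gripper_force": force on a finger pad.
Only numpy, scipy, OpenCV 4.12 (cv2) and the standard library are available. Lean on these libraries where they do the work, as an engineer would, in place of code of your own. Each camera call takes 0.05 s, during which the arm holds its last target. There are 200 camera calls.

## Working session

There is one attempt and no reset: what is moved stays moved. The work goes in short steps, Python scripts to look and compute and a tool call to move; the robot and the scene stay as the last step left them, time stands still between calls to the robot, and variables do not carry over. Pictures are saved under pics/ and viewed, at most 10 in all, crops included, and the job is handed in when it is done.

Besides the shell and the picture viewer there is one more tool, called after ">>>" as name(argument=value, ...) on one line, values as JSON. arm_command: Moves the arm, as the interface text tells. Shifts and turns lie within -1 to 1; 1 stands for 0.2 m of shift or pi rad of turn. Its arguments: {"type":"object","properties":{"increments":{"type":"array","items":{"type":"array","items":{"type":"number","minimum":-1,"maximum":1}}},"fingers":{"type":"number"},"force":{"type":"number"}},"required":["increments"]}

```bash
mkdir -p pics
cat > h.py <<'E'
from plant import *
import numpy as np, cv2
from scipy.spatial.transform import Rotation as R
def ray(c,u,v):
    x,y=(u-c["cx"])/c["fx"],(v-c["cy"])/c["fy"]
    X,Y=x,y
    for _ in range(20):
        s=1+c["k1"]*(X*X+Y*Y); X,Y=x/s,y/s
    return c["T"][:3,:3]@np.array([X,Y,1.])
def onz(c,u,v,z):
    d=ray(c,u,v); o=c["T"][:3,3]; return o+d*(z-o[2])/d[2]
def proj(c,p):
    q=c["T"][:3,:3].T@(np.array(p)-c["T"][:3,3]); X,Y=q[0]/q[2],q[1]/q[2]; s=1+c["k1"]*(X*X+Y*Y)
    return np.array([c["fx"]*X*s+c["cx"],c["fy"]*Y*s+c["cy"]])
def save(c,n,crop=None,k=1):
    im=c["image"][...,::-1]
    if crop: u0,v0,u1,v1=crop; im=im[v0:v1,u0:u1]
    cv2.imwrite("pics/"+n,cv2.resize(im,None,fx=k,fy=k,interpolation=cv2.INTER_CUBIC))
E
python3 - <<'E'
from h import *
a=read_camera("scene");save(a,"s1.png",k=1.25)
b=read_camera("side");save(b,"d1.png",k=1.25)
for c in(a,b):print(c["fx"],c["cx"],c["cy"],c["k1"],c["T"].round(3).tolist())
s=read_state();print(s)
E
```

```text
456.25546033831085 313.4716654264095 206.7527105486512 -0.07549789104951128 [[0.588, 0.704, -0.399, 0.962], [0.809, -0.51, 0.294, -0.317], [0.003, -0.495, -0.869, 0.971], [0.0, 0.0, 0.0, 1.0]]
408.40989376573316 314.33225973888074 201.1912360579605 -0.09627856588240129 [[0.991, -0.075, 0.112, 0.418], [-0.135, -0.578, 0.805, -0.789], [0.005, -0.813, -0.583, 0.612], [0.0, 0.0, 0.0, 1.0]]
{'t': 0.1, 'q': array([-1.43238313e+00,  1.31095629e-01,  1.48914392e+00,  1.46892492e-05,
        1.52300918e+00, -8.53756134e-02]), 'dq': array([-0.00020277, -0.00372082, -0.00382739, -0.00119674, -0.00101419,
        0.00090543]), 'joint_torque': array([ 2.67557280e-04, -5.61340570e+01, -4.93094766e+01,  7.68810301e-02,
        2.90262583e-02, -5.74818000e-05]), 'tool_pos': array([ 0.13316653, -0.58483128,  0.40380066]), 'orientation': array([-3.12030083e+00, -3.50607552e-01,  4.59143141e-05]), 'force': array([ 0.60744383, -0.19604849,  0.12582501]), 'wrist_torque': array([0.043107  , 0.00517305, 0.01826601]), 'gripper_force': 0.0, 'opening': 0.09305416904460453}
```

View pics/s1.png

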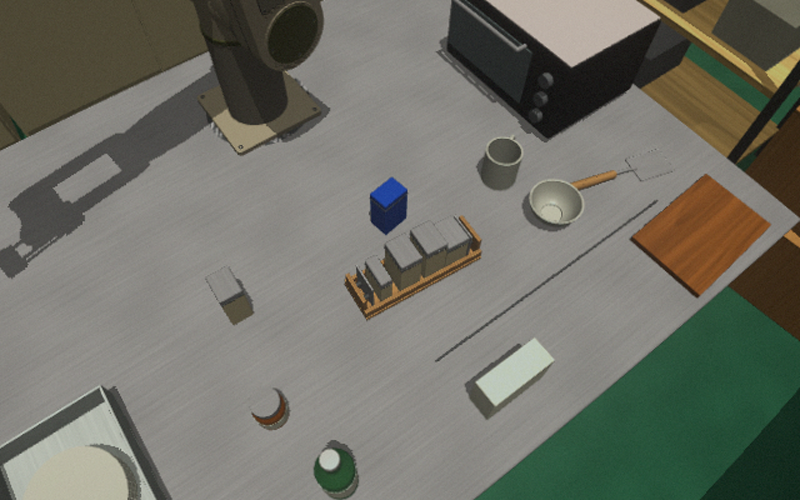

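View pics/d1.png

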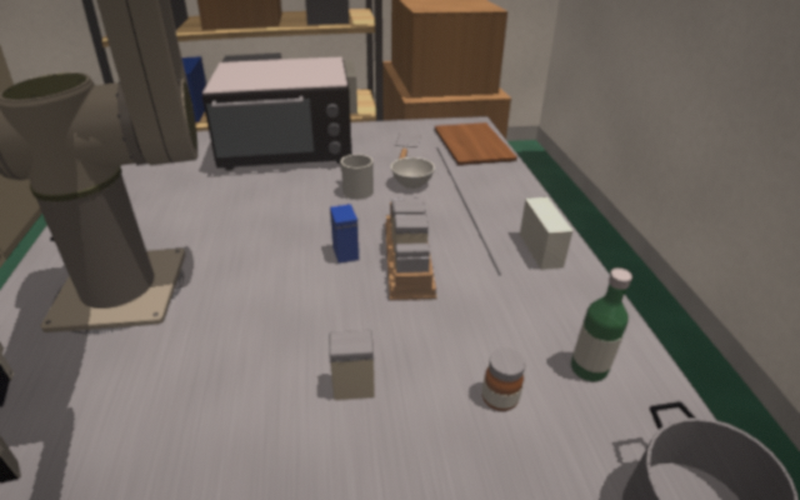

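In the scene picture (800 px wide), the loose cream tin with a steel lid is at (228,293). The rack is at (415,265), with its tins at about (378,277), (405,258), (430,247) and (455,237). Things that could be mistaken for the loose tin are the blue tin at (389,205), which the description excludes, the pale block at (512,375), which is too long and has no lid, and the tall row tins themselves. I choose (228,293), seen in the side view at (352,365). Next I crop in close to check it.

Run:
```python
from h import *
a=read_camera("scene");im=a["image"][...,::-1]
A=cv2.resize(im[165:260,265:395],None,fx=6,fy=6,interpolation=cv2.INTER_CUBIC)[:, :780]
B=cv2.resize(im[205:265,150:220],None,fx=4,fy=4,interpolation=cv2.INTER_CUBIC)
A=cv2.resize(im[165:260,265:395],None,fx=4,fy=4,interpolation=cv2.INTER_CUBIC)
out=np.zeros((380,800,3),np.uint8); out[:,:520]=A; out[:240,520:800]=B
cv2.imwrite("pics/c1.png",out)
```

```text
(no output)
```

View pics/c1.png

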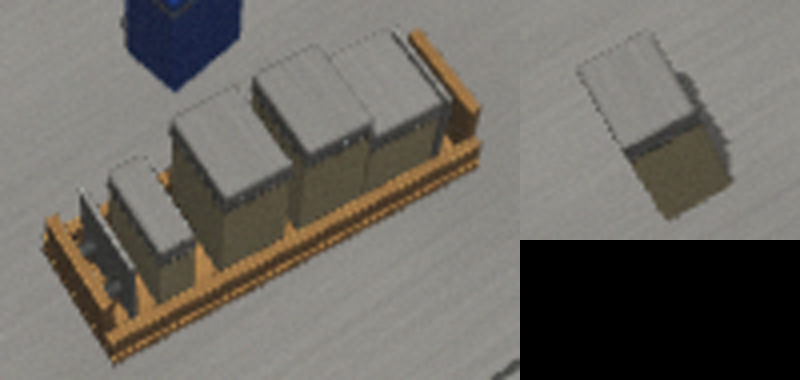

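The close crop confirms the choice: a cream body with a steel lid. From right to left the row is plate, thin tin, gap, tall tin, tall tin, wide tin, plate.

Run:
```python
from h import *
a=read_camera("scene")
def A(p):return p[0]/4+265-.4,p[1]/4+165-.4
def B(p):return (p[0]-520)/4+150-.4,p[1]/4+205-.4
def rect(n,f,P,z):
    Q=np.array([onz(a,*f(p),z) for p in P])[:,:2]
    print(n,"c",Q.mean(0).round(4),"sides",[round(float(np.linalg.norm(Q[i]-Q[i-1])),4) for i in range(4)],
      "ang depth",np.degrees(np.arctan2(*(Q[3]-Q[0]+Q[2]-Q[1])[::-1])).round(1),"ang row",np.degrees(np.arctan2(*(Q[1]-Q[0]+Q[2]-Q[3])[::-1])).round(1))
rect("TR",A,[(173,125),(237,85),(292,165),(228,198)],.108)
rect("TL",A,[(255,78),(315,45),(372,125),(308,157)],.108)
rect("thin",A,[(108,172),(143,157),(193,240),(158,255)],.083)
rect("wide",A,[(331,50),(395,30),(447,100),(378,130)],.083)
rect("loose",B,[(578,70),(650,32),(697,110),(625,152)],.1)
for p in[(115,362),(480,165)]:print("rackbottom",onz(a,*A(p),0).round(4))
for n,(u,v,z) in dict(mug=(400,130,.04),bowl=(445,162,.03),blue=(311,164,.05),jar=(216,325,.04)).items():print(n,onz(a,u,v,z).round(3))
s=read_state();print(R.from_rotvec(s["orientation"]).as_matrix().round(3).tolist())
w=read_camera("wrist");print(w["T"].round(3).tolist(),w["fx"])
```

```text
TR c [0.5645 0.001 ] sides [0.0548, 0.0442, 0.0593, 0.0407] ang depth -4.7 ang row 87.5
TL c [0.5689 0.0533] sides [0.0584, 0.041, 0.0607, 0.0415] ang depth -6.9 ang row 85.2
thin c [ 0.5587 -0.0507] sides [0.0593, 0.0218, 0.0596, 0.0212] ang depth -7.6 ang row 80.2
wide c [0.5703 0.1092] sides [0.0596, 0.0407, 0.0554, 0.0454] ang depth -9.1 ang row 77.5
loose c [ 0.4332 -0.287 ] sides [0.0591, 0.0433, 0.0575, 0.0433] ang depth -1.9 ang row 88.2
rackbottom [ 0.5931 -0.1019  0.    ]
rackbottom [0.6169 0.1547 0.    ]
mug [0.481 0.317 0.04 ]
bowl [0.62  0.349 0.03 ]
blue [0.438 0.061 0.05 ]
jar [ 0.644 -0.33   0.04 ]
[[0.975, 0.222, -0.0], [0.222, -0.975, 0.001], [0.0, -0.001, -1.0]]
[[0.222, -0.944, -0.243, 0.2], [-0.975, -0.215, -0.056, -0.57], [0.0, 0.25, -0.968, 0.384], [0.0, 0.0, 0.0, 1.0]] 287.21712597593955
```

>>> arm_command(increments=[[1.0, -0.87, 0, 0, 0, -0.25], [1.0, -0.87, 0, 0, 0, -0.25], [1.0, -0.87, 0, 0, 0, -0.25], [1.0, -0.87, 0, 0, 0, -0.25], [1.0, -0.87, 0, 0, 0, -0.25]])

```text
t: 0.88
tool_pos: [0.2911, -0.3685, 0.4049]
orientation: [2.745, 1.527, 0.001]
force: [0.2, 0.6, -0.3]
opening: 0.093
gripper_force: 0.0
```

```bash
cat >> h.py <<'E'
YAW=np.radians(-5.3)
def to(x,y,z,yaw=YAW):
    "increments from the measured pose to TCP x,y,z, tool down, tool y at the given yaw"
    s=read_state(); M=R.from_rotvec(s["orientation"]).as_matrix()
    Y=np.array([np.cos(yaw),np.sin(yaw),0]);Z=np.array([0,0,-1.]);G=np.c_[np.cross(Y,Z),Y,Z]
    print("t",round(s["t"],2),"pos",s["tool_pos"].round(4),"F",s["force"].round(1),"inc",(M.T@(np.array([x,y,z])-s["tool_pos"])/.2).round(3),(R.from_matrix(M.T@G).as_rotvec()/np.pi).round(4))
E
python3 -c "
from h import *
to(.5645,.001,.33)"
```

```text
t 0.88 pos [ 0.2911 -0.3685  0.4049] F [ 0.2  0.6 -0.3] inc [2.29  0.187 0.375] [ 2.000e-04 -1.000e-04 -1.474e-01]
```

>>> arm_command(increments=[[1.0, 0.08, 0.2, 0, 0, 0], [1.0, 0.08, 0.2, 0, 0, 0], [1.0, 0.08, 0.2, 0, 0, 0], [1.0, 0.08, 0.2, 0, 0, 0], [1.0, 0.08, 0.2, 0, 0, 0]])

```text
t: 1.5
tool_pos: [0.4098, -0.2102, 0.3645]
orientation: [-2.749, -1.52, 0.001]
force: [-0.2, -0.2, 0.5]
opening: 0.0931
gripper_force: 0.0
```

>>> arm_command(increments=[[1.0, 0.08, 0.1, 0, 0, -0.14], [1.0, 0.08, 0.1, 0, 0, -0.14], [1.0, 0.08, 0.1, 0, 0, -0.14], [1.0, 0.08, 0.1, 0, 0, -0.14], [1.0, 0.08, 0.1, 0, 0, -0.14]])

```text
t: 2.12
tool_pos: [0.5298, -0.0508, 0.3447]
orientation: [2.353, 2.081, -0.001]
force: [-1.0, -0.3, 0.3]
opening: 0.0932
gripper_force: 0.0
```

```bash
python3 -c "
from h import *
to(.5645,.001,.33)
w=read_camera('wrist');save(w,'w1.png',k=1.25);print(w['T'].round(3).tolist(),w['fx'])"
```

```text
t 2.12 pos [ 0.5298 -0.0508  0.3447] F [-1.  -0.3  0.3] inc [0.278 0.14  0.073] [-0.0001  0.0003 -0.0096]
[[0.993, -0.118, -0.031, 0.538], [-0.122, -0.961, -0.25, 0.017], [-0.0, 0.251, -0.968, 0.325], [0.0, 0.0, 0.0, 1.0]] 287.21712597593955
```

View pics/w1.png

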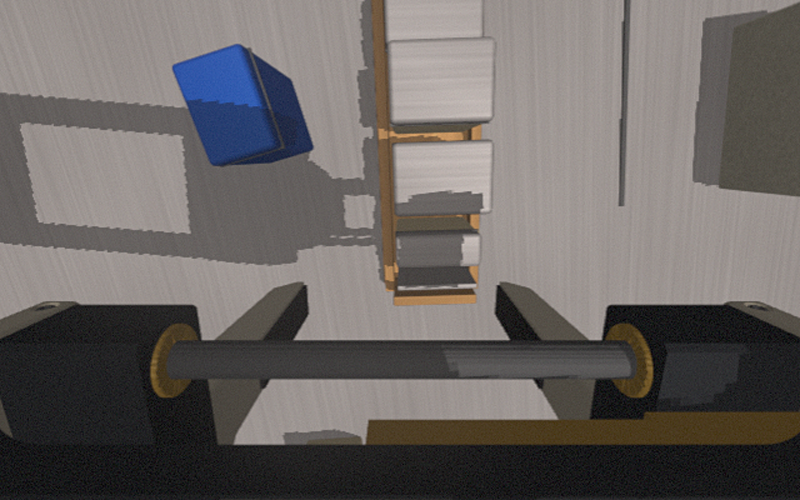

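The wrist view (800 px wide) shows the blue decoy at (240,105). The TL lid corners are (389,39), (494,38), (491,122) and (391,123). The TR lid corners are (394,142), (493,141), (490,212) and (396,212). The thin lid spans (398,232)–(479,265).

Run:
```python
from h import *
w=read_camera("wrist")
for n,P,z in[("TL",[(389,39),(494,38),(491,122),(391,123)],.108),("TR",[(394,142),(493,141),(490,212),(396,212)],.108),("thin",[(398,232),(480,232),(479,265),(398,265)],.083),("rackend",[(380,0),(386,290)],.026)]:
    Q=np.array([onz(w,u/1.25,v/1.25,z) for u,v in P])[:,:2]; print(n,Q.mean(0).round(4),Q.round(4).tolist())
to(.5645,.001,.33)
```

```text
TL [0.5646 0.0533] [[0.5385, 0.078], [0.5951, 0.0715], [0.5908, 0.0286], [0.534, 0.0351]]
TR [0.5608 0.0008] [[0.5343, 0.0245], [0.5914, 0.018], [0.5871, -0.0232], [0.5303, -0.0162]]
thin [ 0.5558 -0.0492] [[0.5291, -0.0339], [0.5851, -0.0409], [0.5828, -0.0645], [0.5261, -0.0575]]
rackend [0.5228 0.0153] [[0.5357, 0.1273], [0.5099, -0.0967]]
t 2.23 pos [ 0.5293 -0.0515  0.345 ] F [ 0.1 -0.9  0.2] inc [0.282 0.142 0.075] [-0.      0.0003 -0.0101]
```

>>> arm_command(increments=[[0.28, 0.13, 0, 0, 0, -0.005], [0.28, 0.13, 0.02, 0, 0, -0.005], [0.28, 0.13, 0.25, 0, 0, -0.005], [0.28, 0.13, 0.48, 0, 0, -0.005], [0.28, 0.13, 0.63, 0, 0, -0.005]])

```text
t: 2.85
tool_pos: [0.5608, 0.0008, 0.2167]
orientation: [-2.338, -2.097, 0.003]
force: [-0.9, 0.1, -0.4]
opening: 0.0929
gripper_force: 0.0
```

```bash
sed -i 's/-5.3)/-6.2)/' h.py; python3 -c "
from h import *
to(.562,.001,.219)"
```

```text
t 2.85 pos [0.5608 0.0008 0.2167] F [-0.9  0.1 -0.4] inc [ 0.002  0.006 -0.012] [-0.0007  0.0002 -0.0001]
```

>>> arm_command(increments=[[0, 0, -0.01, 0, 0, 0], [0, 0, -0.01, 0, 0, 0], [0, 0, -0.01, 0, 0, 0], [0, 0, -0.01, 0, 0, 0], [0, 0, -0.01, 0, 0, 0]], fingers=1, force=15)

```text
t: 3.48
tool_pos: [0.5626, 0.0028, 0.2224]
orientation: [2.335, 2.1, 0.001]
force: [-4.1, -0.6, 8.4]
opening: 0.0598
gripper_force: 15.0
```

>>> arm_command(increments=[[0, 0, 0, 0, 0, 0], [0, 0, 0, 0, 0, 0], [0, 0, 0, 0, 0, 0], [0, 0, 0, 0, 0, 0], [0, 0, 0, 0, 0, 0]])

```text
t: 4.1
tool_pos: [0.5626, 0.0028, 0.2224]
orientation: [2.335, 2.1, 0.0]
force: [-4.6, -1.5, 8.1]
opening: 0.0598
gripper_force: 15.0
```

>>> arm_command(increments=[[0, -0.004, -0.007, 0, 0, 0], [-0.01, -0.004, -0.007, 0, 0, 0], [-0.02, -0.004, -0.007, 0, 0, 0], [-0.03, -0.004, -0.007, 0, 0, 0], [-0.04, -0.004, -0.007, 0, 0, 0]])

```text
t: 4.72
tool_pos: [0.5609, -0.005, 0.2225]
orientation: [2.336, 2.1, 0.001]
force: [-0.6, 2.2, 2.5]
opening: 0.0599
gripper_force: 15.0
```

>>> arm_command(increments=[[-0.01, 0, 0, 0, 0, 0], [-0.02, 0, 0, 0, 0, 0], [-0.03, 0, 0, 0, 0, 0], [-0.04, 0, 0, 0, 0, 0], [-0.05, 0, 0, 0, 0, 0]])

```text
t: 5.35
tool_pos: [0.5598, -0.0149, 0.2225]
orientation: [2.336, 2.1, 0.001]
force: [0.4, 8.0, 7.2]
opening: 0.0601
gripper_force: 15.0
```

>>> arm_command(increments=[[0, 0, -0.006, 0, 0, 0], [-0.005, 0, -0.006, 0, 0, 0], [-0.01, 0, -0.006, 0, 0, 0], [-0.015, 0, -0.006, 0, 0, 0], [-0.02, 0, -0.006, 0, 0, 0]])

```text
t: 5.98
tool_pos: [0.559, -0.0189, 0.2231]
orientation: [-2.336, -2.1, 0.001]
force: [0.2, 0.6, -2.4]
opening: 0.06
gripper_force: 15.0
```

>>> arm_command(increments=[[-0.005, 0, 0.003, 0, 0, 0], [-0.01, 0, 0.003, 0, 0, 0], [-0.015, 0, 0.003, 0, 0, 0], [-0.02, 0, 0.003, 0, 0, 0], [-0.025, 0, 0.003, 0, 0, 0]])

```text
t: 6.6
tool_pos: [0.5586, -0.0239, 0.2227]
orientation: [-2.336, -2.101, 0.0]
force: [-0.4, 1.0, -1.9]
opening: 0.06
gripper_force: 15.0
```

>>> arm_command(increments=[[-0.005, 0, 0, 0, 0, 0], [-0.01, 0, 0, 0, 0, 0], [-0.015, 0, 0, 0, 0, 0], [-0.015, 0, 0, 0, 0, 0], [-0.015, 0, 0, 0, 0, 0]])

```text
t: 7.22
tool_pos: [0.5583, -0.0269, 0.2228]
orientation: [2.336, 2.1, -0.0]
force: [-0.1, -0.0, -1.9]
opening: 0.0602
gripper_force: 15.0
```

Run:
```python
from h import *
w=read_camera("scene");save(w,"s2.png",(265,150,425,270),5)
```

```text
(no output)
```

View pics/s2.png

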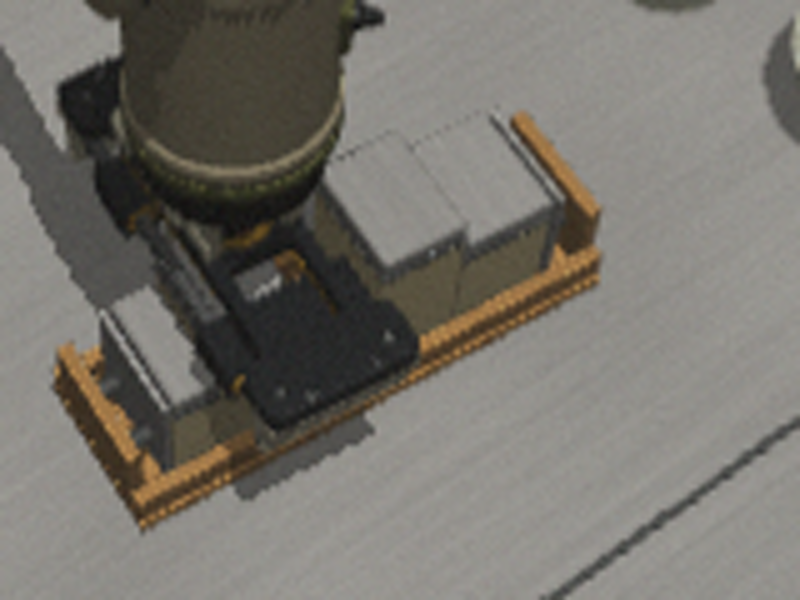

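The crop shows the thin tin (about (140,340)) now close to the right plate, so I push on in small steps and feel for the plate.

>>> arm_command(increments=[[-0.003, 0, 0.003, 0, 0, 0], [-0.006, 0, 0.003, 0, 0, 0], [-0.01, 0, 0.003, 0, 0, 0], [-0.01, 0, 0.003, 0, 0, 0], [-0.01, 0, 0.003, 0, 0, 0]])

```text
t: 7.9
tool_pos: [0.5583, -0.0285, 0.2225]
orientation: [2.336, 2.101, 0.001]
force: [-0.2, 5.2, 1.9]
opening: 0.0605
gripper_force: 15.0
```

>>> arm_command(increments=[[-0.003, 0, 0, 0, 0, 0], [-0.006, 0, 0, 0, 0, 0], [-0.006, 0, 0, 0, 0, 0], [-0.006, 0, 0, 0, 0, 0], [-0.006, 0, 0, 0, 0, 0]])

```text
t: 8.52
tool_pos: [0.5582, -0.0295, 0.2224]
orientation: [-2.336, -2.101, -0.002]
force: [0.8, 7.3, 2.8]
opening: 0.06
gripper_force: 15.0
```

>>> arm_command(increments=[[-0.003, 0, -0.002, 0, 0, 0], [-0.006, 0, -0.002, 0, 0, 0], [-0.006, 0, -0.002, 0, 0, 0], [-0.006, 0, -0.002, 0, 0, 0], [-0.006, 0, -0.002, 0, 0, 0]])

```text
t: 9.15
tool_pos: [0.558, -0.0305, 0.2225]
orientation: [-2.335, -2.101, -0.002]
force: [1.6, 7.8, -0.3]
opening: 0.0599
gripper_force: 15.0
```

Run:
```python
from h import *
print(read_state()["force"])
```

```text
[ 1.56320366  7.76596415 -0.26836673]
```

>>> arm_command(increments=[[-0.003, 0, 0, 0, 0, 0], [-0.006, 0, 0, 0, 0, 0], [-0.006, 0, 0, 0, 0, 0], [-0.006, 0, 0, 0, 0, 0], [-0.006, 0, 0, 0, 0, 0]])

```text
t: 9.78
tool_pos: [0.5579, -0.0313, 0.2225]
orientation: [-2.335, -2.101, -0.003]
force: [1.2, 9.6, -0.7]
opening: 0.0601
gripper_force: 15.0
```

Force has risen to 9.6 N, so the right side is tight. I open the fingers, slide along the row with them straddling it, and grasp TL.

>>> arm_command(increments=[[0, 0, 0, 0, 0, 0], [0, 0, 0, 0, 0, 0], [0, 0, 0, 0, 0, 0], [0, 0, 0, 0, 0, 0], [0, 0, 0, 0, 0, 0]], fingers=-1)

```text
t: 10.4
tool_pos: [0.5577, -0.0325, 0.2226]
orientation: [2.336, 2.1, -0.0]
force: [-0.3, 0.2, 0.1]
opening: 0.0928
gripper_force: 0.0
```

>>> arm_command(increments=[[0.1, 0, 0, 0, 0, 0], [0.2, 0, 0, 0, 0, 0], [0.3, 0, 0, 0, 0, 0], [0.42, 0, 0, 0, 0, 0], [0.42, 0, 0, 0, 0, 0]])

```text
t: 11.02
tool_pos: [0.5666, 0.0536, 0.2225]
orientation: [-2.333, -2.104, -0.0]
force: [0.1, 0.2, -0.0]
opening: 0.0932
gripper_force: 0.0
```

Run:
```python
from h import *
to(.566,.0533,.2225)
```

```text
t 11.03 pos [0.5666 0.0536 0.2225] F [ 0.1  0.2 -0. ] inc [-0.002 -0.003  0.   ] [-0.     -0.0001  0.0017]
```

>>> arm_command(increments=[[0, 0, 0, 0, 0, 0], [0, 0, 0, 0, 0, 0], [0, 0, 0, 0, 0, 0], [0, 0, 0, 0, 0, 0], [0, 0, 0, 0, 0, 0]], fingers=1)

```text
t: 11.65
tool_pos: [0.5666, 0.0508, 0.2225]
orientation: [2.336, 2.1, -0.001]
force: [-1.1, -0.6, 0.8]
opening: 0.06
gripper_force: 15.0
```

>>> arm_command(increments=[[0.005, 0, 0, 0, 0, 0], [0.01, 0, 0, 0, 0, 0], [0.015, 0, 0, 0, 0, 0], [0.015, 0, 0, 0, 0, 0], [0.015, 0, 0, 0, 0, 0]])

```text
t: 12.28
tool_pos: [0.567, 0.0543, 0.2225]
orientation: [-2.336, -2.101, -0.0]
force: [0.6, -0.5, -0.4]
opening: 0.06
gripper_force: 15.0
```

>>> arm_command(increments=[[0.005, 0, 0, 0, 0, 0], [0.01, 0, 0, 0, 0, 0], [0.015, 0, 0, 0, 0, 0], [0.015, 0, 0, 0, 0, 0], [0.015, 0, 0, 0, 0, 0]])

```text
t: 12.9
tool_pos: [0.5672, 0.0571, 0.2225]
orientation: [2.336, 2.101, -0.0]
force: [-0.9, -2.4, 0.1]
opening: 0.0599
gripper_force: 15.0
```

>>> arm_command(increments=[[0.005, 0, 0, 0, 0, 0], [0.01, 0, 0, 0, 0, 0], [0.01, 0, 0, 0, 0, 0], [0.01, 0, 0, 0, 0, 0], [0.01, 0, 0, 0, 0, 0]])

```text
t: 13.52
tool_pos: [0.5674, 0.0587, 0.2225]
orientation: [2.336, 2.1, -0.001]
force: [-1.9, -6.3, 0.6]
opening: 0.0598
gripper_force: 15.0
```

>>> arm_command(increments=[[0.005, 0, 0, 0, 0, 0], [0.005, 0, 0, 0, 0, 0], [0.005, 0, 0, 0, 0, 0], [0.005, 0, 0, 0, 0, 0], [0.005, 0, 0, 0, 0, 0]])

```text
t: 14.15
tool_pos: [0.5676, 0.0594, 0.2226]
orientation: [2.335, 2.1, -0.002]
force: [-0.5, -8.8, 1.0]
opening: 0.0599
gripper_force: 15.0
```

>>> arm_command(increments=[[0.005, 0, 0, 0, 0, 0], [0.005, 0, 0, 0, 0, 0], [0.005, 0, 0, 0, 0, 0], [0.005, 0, 0, 0, 0, 0], [0.005, 0, 0, 0, 0, 0]])

```text
t: 14.78
tool_pos: [0.5677, 0.0601, 0.2226]
orientation: [2.335, 2.1, -0.002]
force: [-1.1, -9.8, 1.1]
opening: 0.0599
gripper_force: 15.0
```

Both sides are tight. I release and lift, then look down on the gap on the way to the loose tin.

>>> arm_command(increments=[[0, 0, 0, 0, 0, 0], [0, 0, 0, 0, 0, 0], [0, 0, -0.1, 0, 0, 0], [0, 0, -0.4, 0, 0, 0], [0, 0, -0.6, 0, 0, 0]], fingers=-1)

```text
t: 15.4
tool_pos: [0.5681, 0.0614, 0.347]
orientation: [2.334, 2.099, 0.005]
force: [0.1, -0.1, -0.2]
opening: 0.0925
gripper_force: 0.0
```

>>> arm_command(increments=[[-0.3, 0, -0.1, 0, 0, 0], [-0.6, 0, -0.1, 0, 0, 0], [-0.6, 0, -0.1, 0, 0, 0], [-0.6, 0, -0.1, 0, 0, 0], [-0.6, 0, -0.1, 0, 0, 0]])

```text
t: 16.02
tool_pos: [0.5551, -0.057, 0.3628]
orientation: [-2.334, -2.102, -0.001]
force: [-0.6, 0.3, 0.7]
opening: 0.0929
gripper_force: 0.0
```

Run:
```python
from h import *
w=read_camera("wrist");save(w,"w2.png",(240,0,440,250),2.4 if 0 else 2.4);np.savez("w2.npz",**w)
to(.433,-.287,.345)
print(proj(w,[.5624,.014,.008]),proj(w,[.5624,.014,.108]))
```

```text
t 16.07 pos [ 0.5551 -0.0569  0.3626] F [0.1 0.8 0.4] inc [-1.208 -0.487  0.088] [-0.     -0.0001  0.0012]
[320.98014183 121.74032538] [321.03611314 120.67046766]
```

View pics/w2.png

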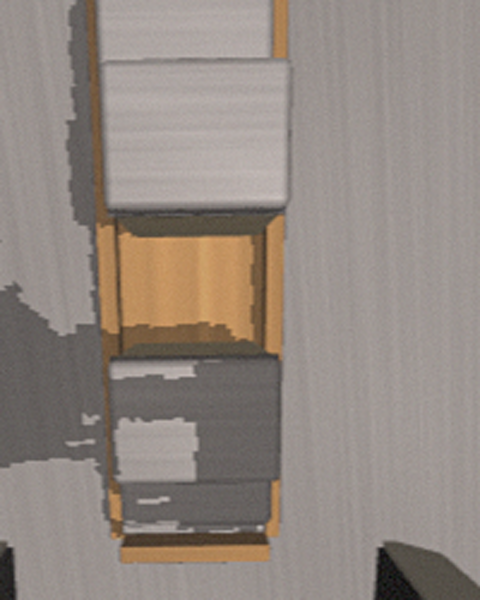

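The crop (2.4× scale) shows TL's lid lower edge at (107,210)–(287,206) and TR's lid upper edge at (111,360)–(279,356), with an open gap between them.

Run:
```python
from h import *
w=np.load("w2.npz")
for n,P in[("TL",[(105,62),(289,60),(287,206),(107,210)]),("TR",[(111,358),(279,356),(279,480),(111,480)])]:
    Q=np.array([onz(w,u/2.4+240,v/2.4,.108) for u,v in P])[:,:2]; print(n,Q.mean(0).round(4),Q.round(4).tolist())
```

```text
TL [0.568  0.0599] [[0.5422, 0.0835], [0.5981, 0.0782], [0.5945, 0.0366], [0.5371, 0.0414]]
TR [ 0.5581 -0.0292] [[0.5321, -0.0052], [0.5885, -0.0104], [0.5853, -0.0536], [0.5264, -0.0474]]
```

>>> arm_command(increments=[[-0.3, -0.12, 0, 0, 0, 0], [-0.6, -0.24, 0, 0, 0, 0], [-0.8, -0.36, 0, 0, 0, 0], [-0.8, -0.48, 0, 0, 0, 0], [-0.8, -0.49, 0, 0, 0, 0]])

```text
t: 16.7
tool_pos: [0.44, -0.2065, 0.3625]
orientation: [-2.336, -2.1, -0.0]
force: [1.0, 0.5, -0.0]
opening: 0.0931
gripper_force: 0.0
```

Run:
```python
from h import *
w=read_camera("wrist");save(w,"w3.png");np.savez("w3.npz",**w)
to(.433,-.287,.345)
```

```text
t 16.75 pos [ 0.4406 -0.2063  0.3627] F [1.  0.6 0.2] inc [-0.405  0.005  0.088] [ 0.0001 -0.      0.0008]
```

View pics/w3.png

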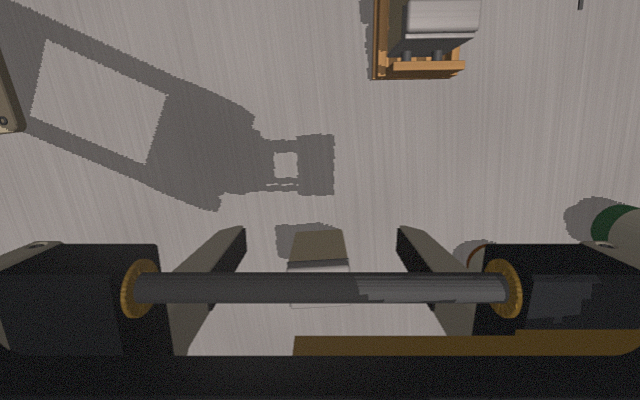

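The tin (about (320,265)) is half hidden by the gripper bar, so I back off along −y to see its lid.

>>> arm_command(increments=[[-0.3, 0, 0, 0, 0, 0], [-0.6, 0, 0, 0, 0, 0], [-0.75, 0, 0, 0, 0, 0], [-0.75, 0, 0, 0, 0, 0], [-0.75, 0, 0, 0, 0, 0]])

```text
t: 17.38
tool_pos: [0.4257, -0.3551, 0.3622]
orientation: [-2.334, -2.102, -0.001]
force: [-0.2, -0.2, -0.8]
opening: 0.0929
gripper_force: 0.0
```

Run:
```python
from h import *
w=read_camera("wrist");save(w,"w4.png",(200,20,460,240),3);np.savez("w4.npz",**w)
to(.433,-.287,.345)
```

```text
t 17.43 pos [ 0.4256 -0.3548  0.3623] F [-0.7 -0.1  0.1] inc [0.341 0.001 0.087] [-0.     -0.0002  0.0012]
```

View pics/w4.png

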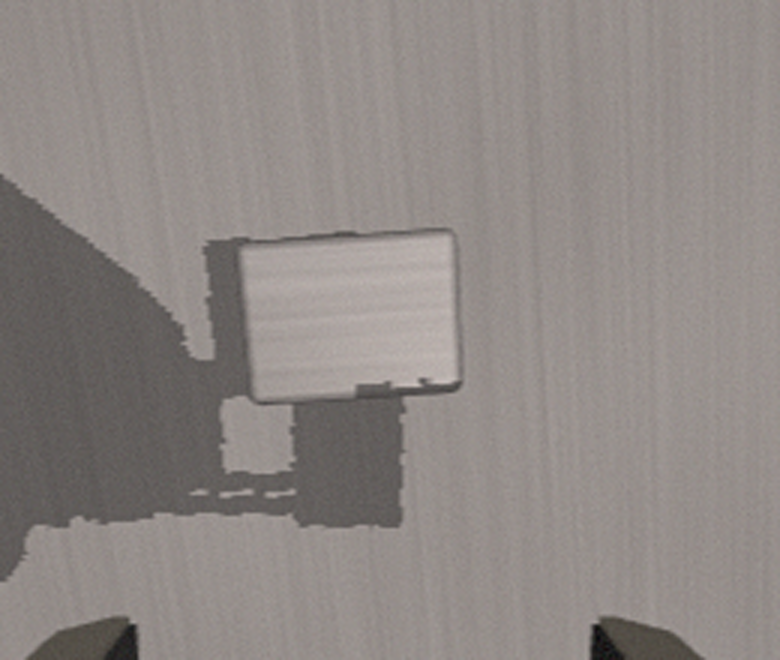

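The lid is clear, with corners at (239,241), (456,230), (462,389) and (254,403) in the 3× crop.

Run:
```python
from h import *
w=np.load("w4.npz")
Q=np.array([onz(w,u/3+200,v/3+20,.1) for u,v in[(239,241),(456,230),(462,389),(254,403)]])[:,:2]
d=Q[1]-Q[0]+Q[2]-Q[3]; e=Q[0]-Q[3]+Q[1]-Q[2]
yd,ye=np.arctan2(d[1],d[0]),np.arctan2(-e[0],e[1])
print(Q.mean(0),Q.round(4).tolist(),np.degrees([yd,ye])); to(*Q.mean(0),.222,(yd+ye)/2)
```

```text
[ 0.42966938 -0.28766549] [[0.4016, -0.2648], [0.4595, -0.2681], [0.4579, -0.31], [0.3998, -0.3078]] [-2.70582222 -2.31482613]
t 17.43 pos [ 0.4256 -0.3548  0.3623] F [-0.7 -0.1  0.1] inc [ 0.336 -0.015  0.702] [-0.     -0.0002 -0.0193]
```

>>> arm_command(increments=[[0.33, -0.015, 0, 0, 0, -0.019], [0.335, -0.015, 0.05, 0, 0, -0.019], [0.335, -0.015, 0.3, 0, 0, -0.019], [0.335, -0.015, 0.55, 0, 0, -0.019], [0.335, -0.015, 0.73, 0, 0, -0.019]])

```text
t: 18.05
tool_pos: [0.4285, -0.2879, 0.2142]
orientation: [-2.27, -2.17, 0.0]
force: [-0.6, 0.1, -0.5]
opening: 0.0931
gripper_force: 0.0
```

>>> arm_command(increments=[[0, 0, 0, 0, 0, 0], [0, 0, 0, 0, 0, 0], [0, 0, 0, 0, 0, 0], [0, 0, 0, 0, 0, 0], [0, 0, 0, 0, 0, 0]], fingers=1, force=20)

```text
t: 18.68
tool_pos: [0.4295, -0.2897, 0.2184]
orientation: [2.27, 2.167, 0.0]
force: [-1.4, 1.2, 6.2]
opening: 0.0602
gripper_force: 20.0
```

>>> arm_command(increments=[[0, 0, 0, 0, 0, 0], [0, 0, -0.1, 0, 0, 0], [0, 0, -0.3, 0, 0, 0], [0, 0, -0.6, 0, 0, 0], [0, 0, -0.75, 0, 0, 0]])

```text
t: 19.3
tool_pos: [0.4292, -0.2895, 0.3706]
orientation: [2.269, 2.166, 0.001]
force: [-0.0, -0.0, -2.7]
opening: 0.0596
gripper_force: 20.0
```

Run:
```python
from h import *
to(.5628,.0145,.366)
```

```text
t 19.3 pos [ 0.4292 -0.2895  0.3706] F [-0.  -0.  -2.7] inc [1.549 0.597 0.021] [0.0012 0.0009 0.0197]
```

>>> arm_command(increments=[[0.25, 0.1, 0, 0, 0, 0.02], [0.5, 0.2, 0, 0, 0, 0.02], [0.75, 0.3, 0, 0, 0, 0.02], [0.95, 0.37, 0, 0, 0, 0.02], [1.0, 0.385, 0, 0, 0, 0.02]])

```text
t: 19.92
tool_pos: [0.5154, -0.0907, 0.3666]
orientation: [-2.336, -2.1, -0.001]
force: [-0.3, -0.0, -2.9]
opening: 0.0599
gripper_force: 20.0
```

Run:
```python
from h import *
to(.5628,.0145,.362)
```

```text
t 19.93 pos [ 0.5154 -0.0907  0.3666] F [-0.3 -0.  -2.9] inc [0.548 0.18  0.023] [-0.     -0.0002  0.0006]
```

>>> arm_command(increments=[[0.2, 0.07, 0.02, 0, 0, 0], [0.4, 0.13, 0.03, 0, 0, 0], [0.53, 0.18, 0.04, 0, 0, 0], [0.548, 0.18, 0.04, 0, 0, 0], [0.548, 0.18, 0.04, 0, 0, 0]])

```text
t: 20.55
tool_pos: [0.5625, 0.0114, 0.3584]
orientation: [-2.339, -2.097, 0.001]
force: [-0.3, -0.4, -2.6]
opening: 0.0599
gripper_force: 20.0
```

Run:
```python
from h import *
to(.5628,.0145,.226)
a=read_camera("wrist")["image"][...,::-1]; sc=read_camera("scene"); b=sc["image"][...,::-1]; np.savez("s3.npz",**sc)
out=np.zeros((600,800,3),np.uint8)
out[:300,:480]=cv2.resize(a[150:300,200:440],None,fx=2,fy=2,interpolation=cv2.INTER_CUBIC)
out[300:600,:400]=cv2.resize(b[150:270,265:425],(400,300),interpolation=cv2.INTER_CUBIC)
si=read_camera("side"); np.savez("d3.npz",**si)
out[300:600,400:800]=cv2.resize(si["image"][140:245,270:410,::-1],(400,300),interpolation=cv2.INTER_CUBIC)
cv2.imwrite("pics/m3.png",out)
```

```text
t 20.55 pos [0.5625 0.0114 0.3584] F [-0.3 -0.4 -2.6] inc [0.016 0.    0.662] [-0.0002  0.0002 -0.0003]
```

View pics/m3.png

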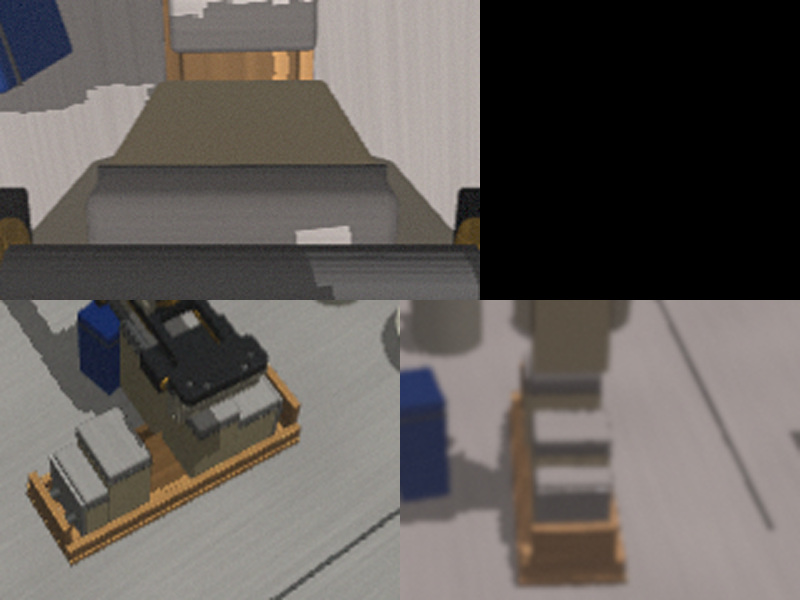

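In the wrist part (top), the tin's lower +y edge is at crop row 80 and TL's lid edge is at crop row 51. I measure both to get the offset.

Run:
```python
from h import *
w=read_camera("wrist"); s=read_state(); p=s["tool_pos"]
g=w["image"].astype(int)
pr=g[160:236,290:345].mean(1)
print("prof",[(160+i,*map(int,r)) for i,r in enumerate(pr)][8:38])
print(p, "pos")
for vb in (189,190,191): print("tin bottom edge v",vb,onz(w,320,vb,p[2]-.2184).round(4), "tool x rel", )
for vl in (174,175,176): print("TL lid edge",vl,onz(w,320,vl,.108).round(4))
for u in(277,362): print(onz(w,u,190,p[2]-.2184).round(4))
```

```text
prof [(168, 118, 112, 110), (169, 116, 111, 109), (170, 117, 111, 109), (171, 117, 112, 110), (172, 117, 112, 109), (173, 107, 103, 101), (174, 97, 92, 91), (175, 115, 95, 77), (176, 146, 111, 74), (177, 146, 111, 76), (178, 145, 111, 76), (179, 145, 110, 75), (180, 144, 110, 76), (181, 144, 110, 75), (182, 144, 110, 75), (183, 144, 110, 75), (184, 144, 109, 75), (185, 143, 109, 75), (186, 142, 109, 75), (187, 143, 109, 74), (188, 144, 109, 75), (189, 144, 110, 75), (190, 106, 93, 75), (191, 98, 90, 75), (192, 99, 91, 74), (193, 99, 90, 74), (194, 99, 91, 75), (195, 100, 91, 76), (196, 99, 90, 75), (197, 99, 90, 75)]
[0.56252842 0.01104739 0.35868689] pos
tin bottom edge v 189 [0.5642 0.035  0.1403] tool x rel
tin bottom edge v 190 [0.5642 0.0343 0.1403] tool x rel
tin bottom edge v 191 [0.5641 0.0336 0.1403] tool x rel
TL lid edge 174 [0.5647 0.0402 0.108 ]
TL lid edge 175 [0.5646 0.0394 0.108 ]
TL lid edge 176 [0.5645 0.0386 0.108 ]
[0.5339 0.0376 0.1403]
[0.5937 0.031  0.1403]
```

>>> arm_command(increments=[[0.015, 0.002, 0.03, 0, 0, 0], [0.015, 0.002, 0.06, 0, 0, 0], [0.015, 0.002, 0.11, 0, 0, 0], [0.015, 0.002, 0.11, 0, 0, 0], [0.015, 0.002, 0.11, 0, 0, 0]])

```text
t: 21.38
tool_pos: [0.5634, 0.0151, 0.3364]
orientation: [-2.339, -2.097, 0.0]
force: [0.7, 0.3, -3.0]
opening: 0.0598
gripper_force: 20.0
```

Run:
```python
from h import *
to(.5628,.0140,.226)
w=read_camera("wrist"); p=read_state()["tool_pos"]; g=w["image"].astype(int)
for lo,hi in((295,310),(330,345)):
    pr=g[150:215,lo:hi].mean(1); print(lo,[(150+i,*map(int,r)) for i,r in enumerate(pr) if i>0 and abs(r-pr[i-1]).max()>6])
for v in (180,185): print(v,onz(w,320,v,p[2]-.2184).round(4),onz(w,320,v,.108).round(4))
```

```text
t 21.38 pos [0.5634 0.0151 0.3364] F [ 0.7  0.3 -3. ] inc [-0.006 -0.002  0.552] [-0.0001 -0.     -0.0003]
295 [(156, 191, 182, 177), (164, 152, 145, 142), (165, 120, 115, 113), (184, 105, 100, 99), (185, 94, 91, 90), (186, 109, 88, 69), (187, 138, 105, 71), (190, 110, 95, 76), (191, 98, 91, 75)]
330 [(155, 178, 170, 166), (156, 156, 149, 146), (157, 128, 122, 120), (158, 118, 112, 111), (183, 109, 105, 103), (184, 100, 96, 96), (185, 100, 88, 79), (186, 142, 108, 73), (190, 101, 92, 77)]
180 [0.5658 0.0456 0.1183] [0.5656 0.0437 0.108 ]
185 [0.5654 0.0421 0.1183] [0.5652 0.0399 0.108 ]
```

Clearance to TL is about 1 mm and 1.5 mm is wanted, so I shift back 0.5 mm and start lowering.

>>> arm_command(increments=[[-0.003, -0.002, 0.02, 0, 0, 0], [-0.003, -0.002, 0.05, 0, 0, 0], [-0.003, -0.002, 0.08, 0, 0, 0], [-0.003, -0.002, 0.11, 0, 0, 0], [-0.003, -0.002, 0.14, 0, 0, 0]])

```text
t: 22.05
tool_pos: [0.563, 0.0143, 0.308]
orientation: [2.339, 2.097, -0.001]
force: [0.1, -2.2, -2.4]
opening: 0.0598
gripper_force: 20.0
```

It is in the gap with light contact on the left. I nudge right a little and continue down.

>>> arm_command(increments=[[-0.003, 0, 0.04, 0, 0, 0], [-0.003, 0, 0.09, 0, 0, 0], [-0.003, 0, 0.14, 0, 0, 0], [-0.003, 0, 0.19, 0, 0, 0], [-0.003, 0, 0.24, 0, 0, 0]])

```text
t: 22.68
tool_pos: [0.5629, 0.0139, 0.2598]
orientation: [-2.339, -2.097, 0.0]
force: [0.3, -0.4, -2.5]
opening: 0.0597
gripper_force: 20.0
```

>>> arm_command(increments=[[0, 0, 0.04, 0, 0, 0], [0, 0, 0.08, 0, 0, 0], [0, 0, 0.11, 0, 0, 0], [0, 0, 0.13, 0, 0, 0], [0, 0, 0.14, 0, 0, 0]])

```text
t: 23.3
tool_pos: [0.5629, 0.0139, 0.2324]
orientation: [-2.339, -2.097, 0.0]
force: [-0.2, 1.3, -3.5]
opening: 0.06
gripper_force: 20.0
```

>>> arm_command(increments=[[0, 0, 0.005, 0, 0, 0], [0, 0, 0.01, 0, 0, 0], [0, 0, 0.015, 0, 0, 0], [0, 0, 0.02, 0, 0, 0], [0, 0, 0.02, 0, 0, 0]])

```text
t: 23.92
tool_pos: [0.5629, 0.0139, 0.2284]
orientation: [-2.339, -2.097, 0.0]
force: [-0.1, 0.4, -3.2]
opening: 0.06
gripper_force: 20.0
```

>>> arm_command(increments=[[0, 0, 0.003, 0, 0, 0], [0, 0, 0.006, 0, 0, 0], [0, 0, 0.009, 0, 0, 0], [0, 0, 0.01, 0, 0, 0], [0, 0, 0.01, 0, 0, 0]])

```text
t: 24.55
tool_pos: [0.563, 0.0139, 0.2266]
orientation: [2.339, 2.097, 0.0]
force: [-0.0, -0.8, -3.3]
opening: 0.06
gripper_force: 20.0
```

>>> arm_command(increments=[[0, 0, 0.003, 0, 0, 0], [0, 0, 0.005, 0, 0, 0], [0, 0, 0.005, 0, 0, 0], [0, 0, 0.005, 0, 0, 0], [0, 0, 0.005, 0, 0, 0]])

```text
t: 25.18
tool_pos: [0.5631, 0.0139, 0.2264]
orientation: [2.339, 2.097, 0.001]
force: [-4.5, 1.2, 5.2]
opening: 0.0598
gripper_force: 20.0
```

>>> arm_command(increments=[[0, 0, 0.002, 0, 0, 0], [0, 0, 0.004, 0, 0, 0], [0, 0, 0.004, 0, 0, 0], [0, 0, 0.004, 0, 0, 0], [0, 0, 0.004, 0, 0, 0]])

```text
t: 25.8
tool_pos: [0.5632, 0.0139, 0.2264]
orientation: [2.339, 2.097, 0.001]
force: [-6.0, 1.0, 10.7]
opening: 0.0602
gripper_force: 20.0
```

Force has risen and z has stopped at 0.2264, so the tin is seated. I relieve the press, open the fingers and lift away.

>>> arm_command(increments=[[0, -0.004, -0.005, 0, 0, 0], [0, -0.004, -0.007, 0, 0, 0], [0, -0.004, -0.007, 0, 0, 0], [0, -0.004, -0.007, 0, 0, 0], [0, -0.004, -0.007, 0, 0, 0]])

```text
t: 26.42
tool_pos: [0.5625, 0.0139, 0.2265]
orientation: [2.339, 2.096, 0.001]
force: [2.1, -0.1, 1.9]
opening: 0.06
gripper_force: 20.0
```

>>> arm_command(increments=[[0, 0, 0, 0, 0, 0], [0, 0, 0, 0, 0, 0], [0, 0, 0, 0, 0, 0], [0, 0, 0, 0, 0, 0], [0, 0, 0, 0, 0, 0]], fingers=-1)

```text
t: 27.05
tool_pos: [0.5621, 0.014, 0.2261]
orientation: [-2.339, -2.097, 0.0]
force: [-0.3, 0.4, 0.3]
opening: 0.0928
gripper_force: 0.0
```

>>> arm_command(increments=[[0, 0, -0.1, 0, 0, 0], [0, 0, -0.3, 0, 0, 0], [0, 0, -0.5, 0, 0, 0], [-0.3, 0, -0.7, 0, 0, 0], [-0.4, 0, -0.7, 0, 0, 0]])

```text
t: 27.68
tool_pos: [0.5541, -0.0671, 0.3718]
orientation: [2.335, 2.093, 0.007]
force: [-0.2, -0.8, -0.2]
opening: 0.0929
gripper_force: 0.0
```

Run:
```python
from h import *
a=read_camera("wrist")["image"][...,::-1]; b=read_camera("scene")["image"][...,::-1]
cv2.imwrite("pics/f.png",np.hstack([cv2.resize(a[0:250,200:450],(400,400)),cv2.resize(b[150:270,270:390],(400,400),interpolation=cv2.INTER_CUBIC)]))
```

```text
(no output)
```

View pics/f.png

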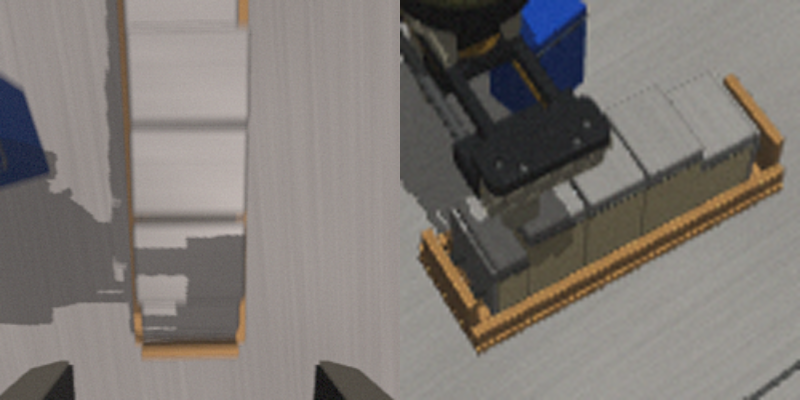

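The loose tin (about (188,170)) stands flush in line between the two tall tins, and all five are upright and untouched by the robot.

```bash
python3 -c "
from plant import *
print(close_job())"
```

```text
the job is handed in; nothing more can be done
None
```

I handed the job in at about 28 s: the loose tin was set down on the rack floor between the two tall tins, in line with the row and released. Both sides were tight at just under 10 N, and no verdict came back.

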